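# Lock the knock-box bar with its linchpin

## Robot

A 6-joint arm with a two-finger parallel gripper is mounted at the origin on the work surface. World frame = base frame: x ahead of the robot, y to its left, z up, the work surface at z = 0. Lengths are in m, angles in rad, forces in N, time in s.
With the tool pointing down it reaches from about 0.3 to 0.875 m from the base axis. Payload 6.4 kg.
Tool frame: the origin (TCP) lies at the very end of the fingers, on their centre line; the grasp point (between the pads) lies 19 mm behind it; z points along the fingers, y is the line along which they close (so a half turn about z gives the same grasp; the last joint's range is limited). The gripper opens to 85 mm and grips with 20 to 120 N. Pads are 22 mm wide; open, the fingers measure 114 mm over their backs; the gripper's body (76 mm by 85 mm) begins 54 mm behind the grasp point. The pads swing forward as they close: fully open they stand 13 mm farther back than shut.
Start: joints at [0.968, 0.181, 1.607, -0, 1.354, -0.206], TCP at [0.222, 0.53, 0.231] pointing down, gripper open.
Joint ranges: [-2.99, 2.99], [-0.89, 2.07], [0.3, 2.58], [-1.14, 4.28], [0, 2.63], [-3.12, 3.12]. Speed limits (rad/s): [2.57, 2.57, 3.01, 3.14, 3.14, 3.14].

## Interface

Orientations are given as a unit quaternion [w, x, y, z].
In Python, from bench import ctrl gives the robot as it stands.
- The arm moves only by the tool jog_arm, never from a script. Its argument "series" is a list that holds one entry, the list of rows, each a list of 7 numbers: the shift along the tool's x, y, z in mm, then the turn, a rotation vector about the tool's x, y, z in rad, then the finger opening in mm, from 0 to 85.4. In form: [[[tx, ty, tz, rx, ry, rz, gripper], ...]]. A call has exactly 10 rows; each row shifts and turns the commanded pose from where the row before left it, along the tool's axes as they then stand; what a row does not reach is not made up. A row lasts 1/10 s, in which the tool goes at most 50 mm and 8.59 degrees, less where a joint would pass 70% of its speed; a pose out of reach is approached as far as the arm can. A call with a gripper value outside its range is refused whole. The fingers move at their own pace and stop on an object; the grip force is fixed at half the most. Time passes only in rows, so rows that do not move let the fingers close, or fill a call up. It gives the time, the measured TCP pose, the force, the opening and the grip force at its end, in the units of the state.
- ctrl.get_obs(): the state, without advancing time (a new reading comes with each control period).
- ctrl.camera(name): name is "side" or "top"; returns a dict with "frame" (400x640x3 uint8, blue, green, red), "z_map" (400x640 float32, m along the optical axis (not along the pixel's ray), 0 where there is no reading), "fx", "fy", "cx", "cy" (pixels), "xyz" and "rotation" of the camera in the world. Camera axes: x right, y down, z forward; pixel columns grow to the right and rows downward; lengths in m; the calibration is good to about 2 mm. A picture is of the moment at which its call begins.
- ctrl.hand_in(): hands the job in; it is judged then, once.
The state is a dict: "time_s": time; "q": joint angles; "dq": joint speeds; "joint_efforts": joint torques, N m; "eef_pos": TCP position; "eef_rot": TCP orientation; "wrist_force": force on the tool from outside, world axes, zero at the start; "torque": the same for the moment, N m; "opening": opening from 0.0 (shut) to 1.0 (fully open); "grasp_force": force on a finger pad.
Only numpy, scipy, OpenCV 4.12 (cv2) and the standard library are available. Lean on these libraries where they do the work, as an engineer would, in place of code of your own. Each camera call takes 0.05 s, during which the arm holds its last target. There are 200 camera calls.

## Task

The knock box has been washed and its bar slid back in by hand. Take the linchpin from the drip tray and put it, from above and right down to its shoulder, through the hole in the squared end of the knock bar, its open ring pointing away from the tub; then swing the sprung ring down over the bar's end until it snaps past the pin's nose. Work by feel without forcing the pin or the bar, leave the tamper, milk jug and scale where they are, and let go.

Things in the scene. Friction and masses are not known exactly. Their poses are not given: they have to be found in the camera images.
- knock_box: Tapered round black knock box, fixed: 172 mm across at the rim, 148 mm tall. Origin: centre of its underside, z up. A steel knock bar runs across it along its y axis, axis 120 mm up, stiff to slide (about 16 N), cannot turn. The bar's squared end, 22 x 22 mm, sticks out on the -y side, ends 11.5 mm past the centre of its vertical through hole, 11.5 mm diameter, mouth chamfered 1.5 mm.
- bush_face (a point): Centre of the outer face of the steel bush plate (46 mm wide, 40 mm tall) from which the squared bar end sticks out, at the box's -y side, 93 mm from the box's axis, 120 mm above the counter. Axes as the box's.
- hole_mid (a point): The hole's mouth if the bar stood at mid travel: on the centre line of the bar's flat top, 131 mm up, 126 mm from the box's axis to its -y. Axes as the box's (-y: out from the tub). The bar was slid in by hand, so the real hole is up to 11 mm off this point along y (x and z are right): find it by feel or sight. With the pin home its origin is at the real mouth.
- drip_tray: Black drip tray, 130 x 170 mm, fixed, with a steel grille on top, 56 mm above the counter, with five slots 11.5 mm wide along its x. Origin: centre of its underside. The linchpin stands shank down in the middle slot.
- linchpin: Steel linchpin, about 90 g, upright. Origin: centre of the underside of its shoulder (18 mm diameter, 4 mm thick), z up. Shank 9 mm diameter, round-nosed, down to 35.5 mm below the origin. Head: block 16 mm (x) by 14 mm (y), top 30 mm above the origin; grip its y faces higher than 11 mm, above the ring. The open ring sticks out to the pin's +x.
- ring_hinge (a point): Middle of the ring's hinge line in the linchpin's head, 8 mm above the linchpin's origin; the line is the pin's y axis. Home in the bar, the pin's +x must point along the box's -y (out from the tub), or the ring cannot pass round the bar's end.
- ring_far (a point): Farthest point of the wire of the linchpin's ring, 44 mm from the hinge line. Round steel ring, 45 mm across its wire's centre line (widest 21 mm from the hinge), wire 3.5 mm thick. It moves with the ring: level with the hinge when open, just past the shank's nose on the tub's side when shut.
- lock_ring (a joint): Swing of the ring in rad: 0 = open, level, towards the pin's +x; 1.571 = straight down, stretched over the pin's nose; shut = snapped past the nose, 1.65 or more (stop at 1.77). It stays where left (friction 0.02 N m) and swings easily to about 1.45, then the wire must be sprung 1.2 mm over the nose: 0.1 to 0.2 N m, then it snaps past and the nose keeps it shut.
- tamper: Coffee tamper, steel foot 58 mm across and black handle, 100 mm tall, standing on a 6 mm rubber mat; bystander. Origin: centre of its underside.
- milk_jug: Steel milk jug, 84 mm across, 100 mm tall, handle to its +x reaching 72 mm from the axis; bystander. Origin: centre of its underside.
- scale: Flat black coffee scale, 130 x 160 x 23 mm; bystander. Origin: centre of its underside.

How it is judged:
On the way, in this order (a step that is already met when the one before it is completed fails the run):
1. the linchpin is down to its shoulder in the bar's hole, ring still open (z of linchpin in the frame of hole_mid between -0.003 and 0.0035 m and x of linchpin in the frame of hole_mid between -0.005 and 0.005 m and y of linchpin in the frame of hole_mid between -0.016 and 0.016 m and angle between linchpin's own z axis and vertical below 0.2 rad and value of joint lock_ring below 0.8 rad), for 0.2 s.
2. the ring is swung over the bar end and has snapped past the pin's nose (value of joint lock_ring above 1.62 rad), for 0.2 s.
At the end, for the whole second after the job is handed in: Linchpin at rest in the bar's hole: shoulder within 3.5 mm of the bar's top, 5 mm of its centre line, 16 mm of mid travel; upright to 0.2 rad; ring snapped past the nose (above 1.62 rad); never over 25 N between pin and bar or box; bystanders within 20 mm of their starts (z of linchpin in the frame of hole_mid between -0.003 and 0.0035 m and x of linchpin in the frame of hole_mid between -0.005 and 0.005 m and y of linchpin in the frame of hole_mid between -0.016 and 0.016 m and angle between linchpin's own z axis and vertical below 0.2 rad and value of joint lock_ring above 1.62 rad and linear speed of linchpin below 0.02 m/s); the robot touches nothing.
It fails at once if the linchpin is forced: more than 25 N between the linchpin and the knock box or its bar (contact force between linchpin and knock_box above 25 N).
It fails at once if a bystander is disturbed (distance of any of tamper, milk_jug, scale from where it was at the start of the episode above 0.02 m).
It also fails if it takes over 69 s, if anything falls off the work surface, if the arm or the gripper's body presses on something with over 40 N, if the wrist force passes 120 N, or if a joint passes its speed limit or range.

## Working session

There is one attempt and no reset: what is moved stays moved. The work goes in short steps, Python scripts to look and compute and a tool call to move; the robot and the scene stay as the last step left them, time stands still between calls to the robot, and variables do not carry over. Pictures are saved under pics/ and viewed, at most 10 in all, crops included, and the job is handed in when it is done.

Besides the shell and the picture viewer there is one more tool, called after ">>>" as name([rows], argument=value, ...), one row to a line, values as JSON. jog_arm: Moves the arm, as the interface text tells. Its arguments: {"type":"object","properties":{"series":{"type":"array"}},"required":["series"]}

```bash
mkdir -p pics; ls
cat > h.py <<'E'
import numpy as np, cv2
from bench import ctrl
def save(n,f):
    c=ctrl.camera(n); cv2.imwrite(f,c['frame']); np.savez(f.replace('.png','.npz'),**c); return c
def cloud(c):
    z=c['z_map'].astype(float); v,u=np.indices(z.shape)
    p=np.dstack([(u-c['cx'])/c['fx']*z,(v-c['cy'])/c['fy']*z,z])
    return p@R(c).T+c['xyz']
def R(c):
    r=np.array(c['rotation'],float)
    if r.shape==(3,3): return r
    from scipy.spatial.transform import Rotation as Q
    return Q.from_quat(r[[1,2,3,0]]).as_matrix()
def ray(c,u,v,h):
    d=R(c)@np.array([(u-c['cx'])/c['fx'],(v-c['cy'])/c['fy'],1]); o=np.array(c['xyz'])
    return o+d*(h-o[2])/d[2]
E
python3 - <<'E'
from h import *
for n in('top','side'):
    c=save(n,f'pics/{n}0.png'); print(n,c['xyz'],c['rotation'],c['fx'],c['cx'],c['cy'])
print(ctrl.get_obs())
E
```

```text
pics
top [0.45386702 0.08542451 1.03990374] [ 0.0609588  -0.6972806   0.71222303 -0.05312387] 437.1452501490964 314.8790346107215 200.72636661535287
side [ 0.17730169 -0.41941157  0.69779333] [-0.38886859  0.86036201 -0.30189482  0.13197708] 402.9823885737334 318.00856085376836 197.3307103226333
{'time_s': 0.1, 'q': array([ 9.67707159e-01,  1.81471128e-01,  1.60791355e+00, -5.43671128e-06,
        1.35381581e+00, -2.06277162e-01]), 'dq': array([-0.00032498, -0.00129509, -0.00165611, -0.00039864,  0.00028364,
       -0.00121708]), 'joint_efforts': array([-2.35976086e-04, -4.45875764e+01, -3.52235878e+01, -2.06796694e-04,
        4.12366062e-03, -2.25032358e-05]), 'eef_pos': array([0.22190691, 0.52990774, 0.23046911]), 'eef_rot': array([-3.14083026e-04,  1.97106216e-01,  9.80381810e-01, -7.40023936e-04]), 'wrist_force': array([ 0.30212213,  0.54204092, -0.27144584]), 'torque': array([ 0.02820379, -0.01224064,  0.01609055]), 'grasp_force': 0.0, 'opening': 0.9975183093179016}
```

View pics/top0.png

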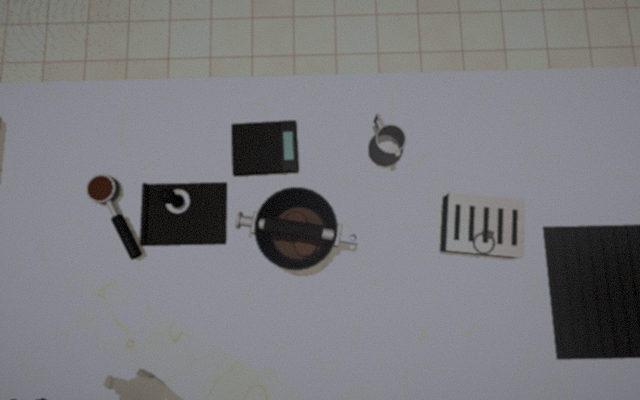

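View pics/side0.png

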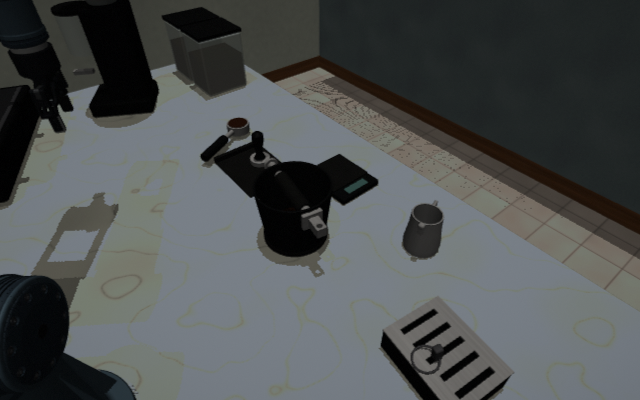

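The top view shows the knock box at (296,228), with its squared bar end at (348,243) on the right. The tray is at (483,225), with the pin and ring at (484,240). I'll enlarge these next.

Run:
```python
from h import *
t=dict(np.load('pics/top0.npz'));s=dict(np.load('pics/side0.npz'))
P=cloud(t);S=cloud(s)
def crop(c,u,v,w,h,k): 
    f=cv2.resize(c['frame'][v:v+h,u:u+w],None,fx=k,fy=k,interpolation=cv2.INTER_CUBIC); return cv2.convertScaleAbs(f,alpha=1.5)
a=np.hstack([crop(t,325,225,50,36,8),crop(t,460,220,50,36,8)])
b=np.hstack([crop(s,295,200,50,37,8),crop(s,405,335,50,37,8)])
cv2.imwrite('pics/c0.png',np.vstack([a,b])[:600])
for n,Q,f in(('top',P,t),('side',S,s)):
    z=Q[...,2]
    # tray grille plane
    m=(abs(z-.056)<.006)&(Q[...,1]<-.15)&(Q[...,0]>.25)
    m=cv2.morphologyEx(m.astype(np.uint8),cv2.MORPH_OPEN,np.ones((3,3)))
    nl,l,st,_=cv2.connectedComponentsWithStats(m); i=1+st[1:,4].argmax()
    q=Q[l==i]; print(n,'tray',len(q),q.mean(0),cv2.minAreaRect(q[:,:2].astype(np.float32)))
    # rim points
    m=(z>.143)&(z<.152)&(Q[...,1]>.0)&(Q[...,1]<.25)&(Q[...,0]>.25)&(Q[...,0]<.6); q=Q[m]
    A=np.c_[2*q[:,:2],np.ones(len(q))];x=np.linalg.lstsq(A,(q[:,:2]**2).sum(1),rcond=None)[0]
    print(n,'rim',len(q),x[:2],np.sqrt(x[2]+x[:2]@x[:2]))
    # bar square top
    m=(abs(z-.131)<.005)&(np.hypot(Q[...,0]-x[0],Q[...,1]-x[1])>.095)&(np.hypot(Q[...,0]-x[0],Q[...,1]-x[1])<.16); q=Q[m]
    print(n,'bar',len(q),q.mean(0) if len(q) else 0,cv2.minAreaRect(q[:,:2].astype(np.float32)) if len(q) else 0)
    m=(z>.066)&(z<.105)&(Q[...,1]<-.2)&(Q[...,0]>.3)&(Q[...,1]>-.5);q=Q[m]; print('pin',len(q),q.mean(0),q[:,2].max()); print(q[q[:,2]>.08].mean(0))
```

```text
top tray 3564 [ 0.55289173 -0.28640367  0.05727196] ((0.5522720813751221, -0.2866252064704895), (0.1740962117910385, 0.13253389298915863), 83.29950714111328)
top rim 529 [0.54482399 0.13549225] 0.08263588546030787
top bar 297 [0.54205385 0.12193104 0.13133413] ((0.5446684956550598, 0.1336880326271057), (0.25783753395080566, 0.03234284371137619), 79.95665740966797)
pin 90 [ 0.52805153 -0.27924324  0.0796815 ] 0.09056261977233915
[ 0.52826299 -0.28243273  0.08706101]
side tray 5849 [ 0.55148974 -0.288241    0.05491461] ((0.5519254803657532, -0.28532588481903076), (0.1728682965040207, 0.13381920754909515), 83.49290466308594)
side rim 420 [0.5440392  0.13508196] 0.08283904142434384
side bar 220 [0.53625182 0.09423395 0.13023835] ((0.5459808707237244, 0.13268926739692688), (0.25893884897232056, 0.030613470822572708), 80.6739730834961)
pin 132 [ 0.52573508 -0.28390648  0.08036765] 0.08775307764288287
[ 0.52639941 -0.28335073  0.08422643]
```

View pics/c0.png

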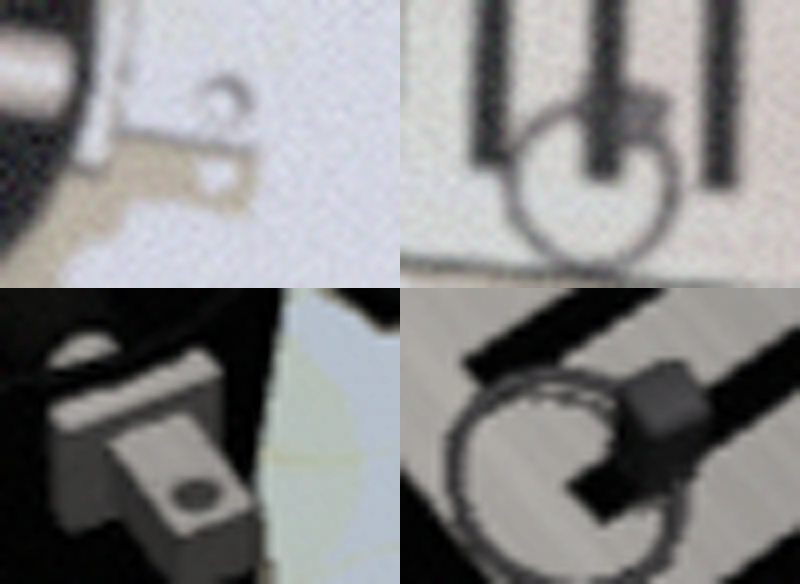

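The crops show the hole at about (353.5,237.5) in the top view and (319.6,225.9) in the side view. The pin head is at (490,234.7) in the top view, and its ring is centred at about (484,243), pointing towards the robot (-x).

Run:
```python
from h import *
t=dict(np.load('pics/top0.npz'));s=dict(np.load('pics/side0.npz'))
ch=np.array([.5444,.1353])
a=ray(t,353.3,237.3,.131);b=ray(s,319.2,225.7,.131);print('hole',a,b)
for p in(a,b):
    d=p[:2]-ch; print(np.hypot(*d),np.degrees(np.arctan2(d[1],d[0])))
# bar cloud PCA outside
for n,c in(('top',t),('side',s)):
    Q=cloud(c); d=Q[...,:2]-ch; r=np.hypot(d[...,0],d[...,1])
    for lo,hi,za,zb in((.1,.155,.125,.136),(0,.15,.128,.136)):
        q=Q[(r>lo)&(r<hi)&(Q[...,2]>za)&(Q[...,2]<zb)]; 
        l=cv2.fitLine(q[:,:2].astype(np.float32),cv2.DIST_HUBER,0,.01,.01).ravel(); print(n,len(q),l,np.degrees(np.arctan2(l[1],l[0])))
    q=Q[(r>.094)&(r<.16)&(Q[...,2]>.126)&(Q[...,2]<.137)&(Q[...,1]<ch[1])]; print('outer sq',q.mean(0),cv2.minAreaRect(q[:,:2].astype(np.float32)))
# ring: rays at z .064+
for n,c,box in(('top',t,(470,510,225,256)),('side',s,(405,450,335,375))):
    Q=cloud(c); u0,u1,v0,v1=box
    for za,zb in((.060,.070),(.0785,.095)):
        m=np.zeros(Q.shape[:2],bool); m[v0:v1,u0:u1]=True; m&=(Q[...,2]>za)&(Q[...,2]<zb); q=Q[m]; print(n,za,len(q),q.mean(0),cv2.minAreaRect(q[:,:2].astype(np.float32)))
H=[ray(t,490.2,234.6,.086),ray(s,405+(668-400)/8,335+(405-288)/8,.086)];print('head',H)
C=[ray(t,460+(594-400)/8,220+183/8,.0645),ray(s,405+(565-400)/8,335+(478-288)/8,.0645)];print('ringc',C)
for h,c in zip(H,C): d=c-h;print(np.hypot(*d[:2]),np.degrees(np.arctan2(d[1],d[0])))
print('far',ray(t,460+(600-400)/8,220+265/8,.064))
```

```text
hole [0.52337411 0.01582421 0.131     ] [0.52179983 0.01735733 0.131     ]
0.12131180094637734 -99.98096771892504
0.1200884750765451 -100.84752354471318
top 259 [0.17450304 0.98465663 0.54259104 0.1247949 ] 79.95026
top 1094 [0.16493505 0.9863044  0.5459293  0.13662532] 80.50653
outer sq [0.52505657 0.02538621 0.13192695] ((0.525099515914917, 0.02477485127747059), (0.03656857833266258, 0.022103581577539444), 80.29146575927734)
side 212 [0.17346837 0.98483944 0.53675795 0.09763034] 80.01046
side 1049 [0.22537254 0.97427267 0.53517944 0.10041572] 76.97521
outer sq [0.52403447 0.02446198 0.12994263] ((0.5217964053153992, 0.025757724419236183), (0.039669450372457504, 0.040533602237701416), 78.74171447753906)
top 0.06 145 [ 0.51394208 -0.28515487  0.06299535] ((0.5171458721160889, -0.2916485071182251), (0.08490434288978577, 0.06218453124165535), 84.51260375976562)
top 0.0785 54 [ 0.52831581 -0.28205827  0.08648491] ((0.527989387512207, -0.28312620520591736), (0.0135498046875, 0.016299016773700714), 70.65705871582031)
side 0.06 123 [ 0.51718245 -0.28091663  0.06331073] ((0.5098855495452881, -0.2770240604877472), (0.04519544541835785, 0.04608074948191643), 2.1879165172576904)
side 0.0785 92 [ 0.52622316 -0.2833846   0.08405913] ((0.5272707939147949, -0.2831974923610687), (0.013377643190324306, 0.01600642316043377), 69.63887786865234)
head [array([ 0.52638753, -0.28484545,  0.086     ]), array([ 0.52477899, -0.28472898,  0.086     ])]
ringc [array([ 0.50999016, -0.27853497,  0.0645    ]), array([ 0.50814475, -0.27702229,  0.0645    ])]
0.017569746234573254 158.95092198438905
0.01833277738310945 155.14159512638656
far [ 0.48744431 -0.27851537  0.064     ]
```

>>> jog_arm([
  [[-29.8,-31.6,0,0,0,0,40],[-29.8,-31.6,0,0,0,0,40],[-29.8,-31.6,0,0,0,0,40],[-29.8,-31.6,0,0,0,0,40],[-29.8,-31.6,0,0,0,0,40],[-29.8,-31.6,0,0,0,0,40],[-29.8,-31.6,0,0,0,0,40],[-29.8,-31.6,0,0,0,0,40],[-29.8,-31.6,0,0,0,0,40],[-29.8,-31.6,0,0,0,0,40]],
])

```text
time_s: 1.1
eef_pos: [0.375, 0.122, 0.2312]
eef_rot: [0.0, 0.197, 0.98, 0.0]
wrist_force: [0.8, 0.8, -0.2]
opening: 0.469
grasp_force: 0.0
```

>>> jog_arm([
  [[-29.8,-31.6,0,0,0,0,40],[-29.8,-31.6,0,0,0,0,40],[-29.8,-31.6,0,0,0,0,40],[-29.8,-31.6,0,0,0,0,40],[-29.8,-31.6,0,0,0,0,40],[-29.8,-31.6,0,0,0,0,40],[-29.8,-31.6,0,0,0,0,40],[-29.8,-31.6,0,0,0,0,40],[-29.8,-31.6,0,0,0,0,40],[0,0,30,0,0,-0.047,40]],
])

```text
time_s: 2.1
eef_pos: [0.5156, -0.249, 0.2048]
eef_rot: [0.004, 0.176, 0.984, -0.003]
wrist_force: [0.2, 0.9, -0.6]
opening: 0.465
grasp_force: 0.0
```

```bash
cat >> h.py <<'E'
from scipy.spatial.transform import Rotation as Q
def st(goal=None,yaw=None):
    o=ctrl.get_obs(); M=Q.from_quat(np.array(o['eef_rot'])[[1,2,3,0]])
    m=M.as_matrix(); y=np.degrees(np.arctan2(m[1,0],m[0,0]))
    print('t',o['time_s'],'pos',o['eef_pos'].round(4),'yaw',y.round(2),'tilt',m[:2,2].round(4),'F',o['wrist_force'].round(2),'T',o['torque'].round(3),'grip',round(o['grasp_force'],1),'open',round(o['opening']*85.4,1),'q',o['q'].round(2))
    if goal is not None: print('tool mm',(m.T@(np.array(goal)-o['eef_pos'])*1e3).round(1))
    if yaw is not None: print('rz',-np.radians((yaw-y+180)%360-180).round(3))
    return o
E
python3 -c "
from h import *
st((.527,-.2835,.069),160)"
```

```text
t 2.1 pos [ 0.5156 -0.249   0.2048] yaw 159.77 tilt [ 0.0074 -0.0071] F [ 0.21  0.86 -0.59] T [0.02  0.036 0.039] grip 0.0 open 39.7 q [-0.66  0.19  1.65 -0.    1.29 -1.87]
tool mm [-21.3 -27.9 136.1]
rz -0.004
```

>>> jog_arm([
  [[0,0,5,0,0,0.148,40],[0,0,5,0,0,0.148,40],[0,0,5,0,0,0.148,40],[0,0,5,0,0,0.148,40],[0,0,5,0,0,0.148,40],[0,0,5,0,0,0.148,40],[0,0,5,0,0,0.148,40],[0,0,5,0,0,0.148,40],[0,0,5,0,0,0.148,40],[0,0,5,0,0,0.148,40]],
])

```text
time_s: 3.1
eef_pos: [0.5121, -0.242, 0.1506]
eef_rot: [-0.0, 0.794, 0.607, -0.0]
wrist_force: [-0.2, -0.1, 0.5]
opening: 0.467
grasp_force: 0.0
```

>>> jog_arm([
  [[0,0,0,0,0,0.148,40],[0,0,0,0,0,0.148,40],[0,0,0,0,0,0.148,40],[0,0,0,0,0,0.148,40],[0,0,0,0,0,0.148,40],[0,0,0,0,0,0.148,40],[0,0,0,0,0,0.148,40],[0,0,0,0,0,0.148,40],[0,0,0,0,0,0.146,40],[0,0,0,0,0,0.146,40]],
])

```text
time_s: 4.1
eef_pos: [0.5121, -0.242, 0.1508]
eef_rot: [-0.0, 0.996, -0.085, -0.0]
wrist_force: [0.4, 0.2, 0.3]
opening: 0.468
grasp_force: 0.0
```

```bash
python3 -c "
from h import *
st((.527,-.2835,.069),-20)"
```

```text
t 4.1 pos [ 0.5121 -0.242   0.1508] yaw -9.75 tilt [-0.0008  0.0006] F [0.42 0.23 0.29] T [ 0.007 -0.008  0.05 ] grip 0.0 open 39.9 q [-0.65  0.25  1.7  -0.    1.2   1.09]
tool mm [21.8 38.4 81.8]
rz 0.179
```

>>> jog_arm([
  [[0,0,0,0,0,0.1,40],[0,0,0,0,0,0.079,40],[9.4,11.3,0,0,0,0,40],[9.4,11.3,10,0,0,0,40],[9.4,11.3,18,0,0,0,40],[0,0,18,0,0,0,40],[0,0,0,0,0,0,40],[0,0,0,0,0,0,40],[0,0,0,0,0,0,40],[0,0,0,0,0,0,40]],
])

```text
time_s: 5.1
eef_pos: [0.5282, -0.284, 0.1065]
eef_rot: [0.0, 0.985, -0.17, 0.001]
wrist_force: [-0.2, 0.0, -0.9]
opening: 0.47
grasp_force: 0.0
```

```bash
python3 -c "
from h import *
st((.527,-.2835,.069),-20)
c=save('side','pics/side1.png');v=c['frame'][270:400,350:520];v=cv2.convertScaleAbs(cv2.resize(v,None,fx=4,fy=4,interpolation=2),alpha=1.6);cv2.imwrite('pics/s1.png',v)"
```

```text
t 5.1 pos [ 0.5282 -0.284   0.1065] yaw -19.62 tilt [ 0.0015 -0.0013] F [-0.23  0.02 -0.85] T [-0.012  0.029 -0.028] grip 0.0 open 40.1 q [-0.69  0.37  1.64 -0.    1.13  1.22]
tool mm [-1.4 -0.1 37.5]
rz 0.007
```

View pics/s1.png

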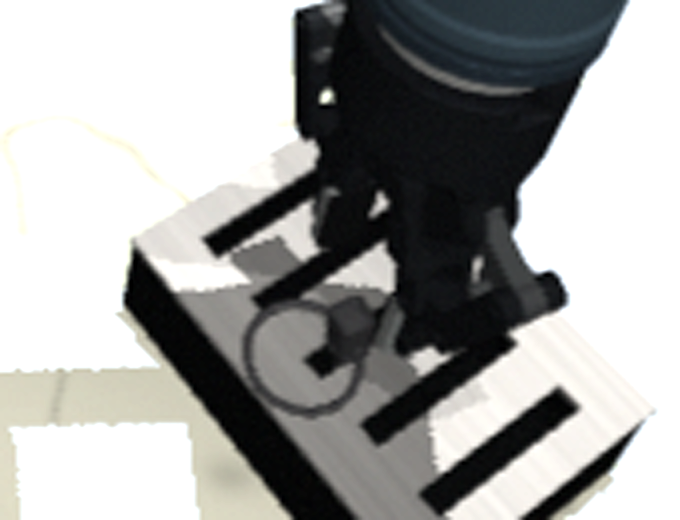

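The open fingers straddle the pin head, at about (350,325) in the crop. Next I descend and close.

>>> jog_arm([
  [[-1.3,0,9,0,0,0.007,40],[0,0,9,0,0,0,40],[0,0,9,0,0,0,40],[0,0,10,0,0,0,40],[0,0,0,0,0,0,40],[0,0,0,0,0,0,8],[0,0,0,0,0,0,8],[0,0,0,0,0,0,8],[0,0,0,0,0,0,8],[0,0,0,0,0,0,8]],
])

```text
time_s: 6.15
eef_pos: [0.5266, -0.2832, 0.0687]
eef_rot: [0.0, 0.985, -0.174, 0.0]
wrist_force: [1.0, 0.7, -0.3]
opening: 0.145
grasp_force: 60.3
```

```bash
python3 -c "
from h import *
st()"
```

```text
t 6.15 pos [ 0.5266 -0.2832  0.0687] yaw -20.06 tilt [ 0.0007 -0.0003] F [ 0.98  0.73 -0.35] T [ 0.096 -0.1    0.045] grip 60.3 open 12.4 q [-0.69  0.42  1.66  0.    1.06  1.23]
```

>>> jog_arm([
  [[0,0,-10,0,0,0,8],[0,0,-20,0,0,0,8],[0,0,-30,0,0,0,8],[0,0,-30,0,0,0,8],[0,0,-30,0,0,0,8],[0,0,-12,0,0,-0.145,8],[0,0,0,0,0,-0.145,8],[0,0,0,0,0,-0.145,8],[0,0,0,0,0,-0.145,8],[0,0,0,0,0,-0.145,8]],
])

```text
time_s: 7.15
eef_pos: [0.5262, -0.2834, 0.2011]
eef_rot: [0.0, 0.982, 0.189, 0.0]
wrist_force: [0.3, 0.2, 0.3]
opening: 0.147
grasp_force: 60.1
```

>>> jog_arm([
  [[0,0,0,0,0,-0.145,8],[0,0,0,0,0,-0.145,8],[0,0,0,0,0,-0.145,8],[0,0,0,0,0,-0.145,8],[0,0,0,0,0,-0.145,8],[0,0,0,0,0,-0.145,8],[0,0,0,0,0,-0.145,8],[0,0,0,0,0,0,8],[0,0,0,0,0,0,8],[0,0,0,0,0,0,8]],
])

```text
time_s: 8.15
eef_pos: [0.5263, -0.2833, 0.2006]
eef_rot: [0.0, 0.769, 0.639, -0.0]
wrist_force: [0.8, -0.7, -1.6]
opening: 0.149
grasp_force: 60.1
```

```bash
python3 -c "
from h import *
st((.523,.0166,.195),80.2)"
```

```text
t 8.15 pos [ 0.5263 -0.2833  0.2006] yaw 79.46 tilt [ 0.0002 -0.0002] F [ 0.8  -0.69 -1.56] T [-0.008  0.017 -0.066] grip 60.1 open 12.7 q [-0.69  0.26  1.58 -0.    1.3  -0.51]
tool mm [294.2 -58.1   5.5]
rz -0.013
```

>>> jog_arm([
  [[20,-4,0,0,0,-0.013,8],[40,-8,0,0,0,0,8],[40,-8,0,0,0,0,8],[40,-8,0,0,0,0,8],[40,-8,0,0,0,0,8],[40,-8,0,0,0,0,8],[40,-8,0,0,0,0,8],[25,-4,0,0,0,0,8],[9,-2,0,0,0,0,8],[0,0,0,0,0,0,8]],
])

```text
time_s: 9.15
eef_pos: [0.5181, 0.0179, 0.2004]
eef_rot: [0.0, 0.763, 0.646, 0.0]
wrist_force: [0.6, -0.7, -0.6]
opening: 0.141
grasp_force: 60.1
```

Run:
```python
from h import *
st((.523,.0166,.195),80.2)
a=save('top','pics/t2.png')['frame'];b=save('side','pics/s2.png')['frame']
f=lambda i,u,v:cv2.convertScaleAbs(cv2.resize(i[v:v+75,u:u+66],None,fx=6,fy=6,interpolation=2),alpha=1.8)
cv2.imwrite('pics/c2.png',np.hstack([f(a,320,205),f(b,285,170)]))
```

```text
t 9.15 pos [0.5181 0.0179 0.2004] yaw 80.49 tilt [ 0. -0.] F [ 0.63 -0.7  -0.65] T [-0.011  0.028  0.033] grip 60.1 open 12.1 q [-0.19  0.08  1.78  0.    1.28 -0.03]
tool mm [-0.5  5.   5.4]
rz 0.005
```

View pics/c2.png

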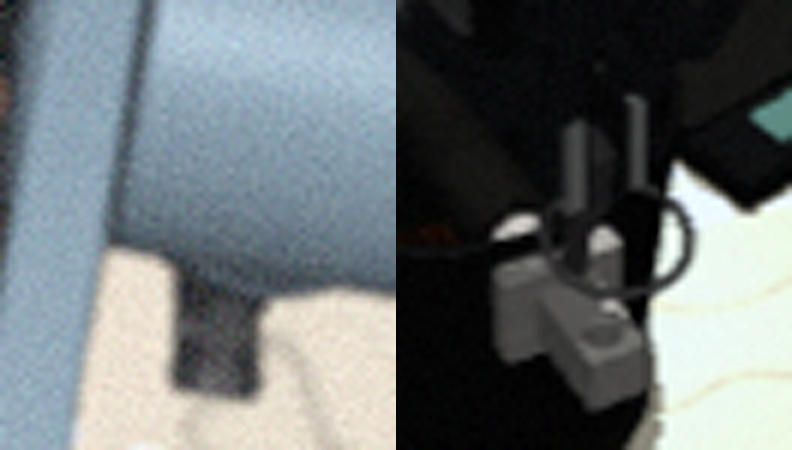

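The pin is held upright and its ring points out from the tub. The side crop shows the shank near (575,250) and the hole at (602,335).

>>> jog_arm([
  [[-0.5,2.5,4,0,0,0.005,8],[0,2.5,6,0,0,0,8],[0,0,6,0,0,0,8],[0,0,0,0,0,0,8],[0,0,0,0,0,0,8],[0,0,0,0,0,0,8],[0,0,0,0,0,0,8],[0,0,0,0,0,0,8],[0,0,0,0,0,0,8],[0,0,0,0,0,0,8]],
])

```text
time_s: 10.25
eef_pos: [0.5234, 0.0151, 0.1844]
eef_rot: [0.0, 0.766, 0.643, 0.0]
wrist_force: [0.0, -0.2, -0.6]
opening: 0.143
grasp_force: 60.2
```

Run:
```python
from h import *
o=st((.523,.0166,.1792),80.2)
c=save('side','pics/s3.png');b=c['frame']
g=cv2.resize(b[190:245,290:340],None,fx=10,fy=10,interpolation=2)
cv2.imwrite('pics/c3.png',cv2.convertScaleAbs(g,alpha=2.2))
def proj(p):
    d=R(c).T@(np.array(p)-c['xyz']); return np.array([c['cx'],c['cy']])+c['fx']*d[:2]/d[2]
p=o['eef_pos']
for n,dz in(('nose',.0482),('shoulder',.0127)): 
    u=proj(p-[0,0,dz]); print(n,u,(u-[290,190])*10)
print('hole',(proj((.523,.0166,.131))-[290,190])*10)
```

```text
t 10.25 pos [0.5234 0.0151 0.1844] yaw 80.09 tilt [ 0.0002 -0.0001] F [ 0.03 -0.2  -0.6 ] T [0.025 0.014 0.021] grip 60.2 open 12.2 q [-0.2   0.11  1.78 -0.    1.25 -0.03]
tool mm [ 1.4 -0.7  5.2]
rz -0.002
nose [320.57349644 224.11570248] [305.73496442 341.15702482]
shoulder [320.50837741 210.92973392] [305.08377408 209.29733915]
hole [299.17364917 356.40169068]
```

View pics/c3.png

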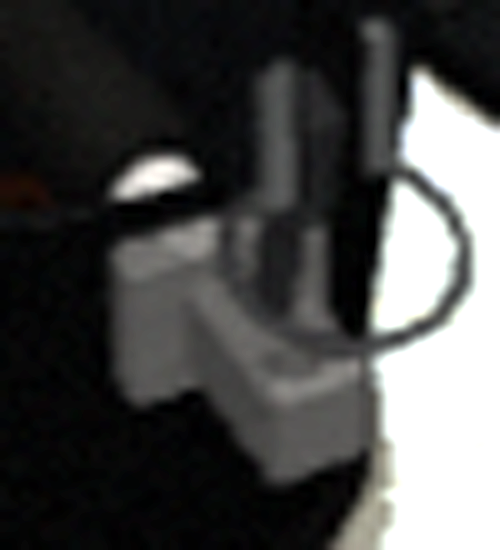

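The side crop shows the shank at about (279,300), the ring centred at about (347,260) and the hole near (292,357). The shank sits left of its predicted pixel, so I'll check it against depth.

Run:
```python
from h import *
c=dict(np.load('pics/s3.npz'));P=cloud(c)
np.set_printoptions(precision=3,suppress=True,linewidth=200)
for v in range(206,226,2):
    print(v,[tuple((P[v,u]*1000).round().astype(int)) for u in range(314,326)])
def proj(p):
    d=R(c).T@(np.array(p)-c['xyz']); return np.array([c['cx'],c['cy']])+c['fx']*d[:2]/d[2]
p=np.array([.5234,.0151,.1844]);out=np.array([-.17,-.985,0])
for n,q in(('ringc',p-[0,0,.0047]+out*.0215),('headtop',p+[0,0,.0173]),('far',p-[0,0,.0047]+out*.044)): print(n,(proj(q)-[290,190])*10)
```

```text
206 [(np.int64(505), np.int64(12), np.int64(197)), (np.int64(508), np.int64(12), np.int64(196)), (np.int64(509), np.int64(11), np.int64(196)), (np.int64(508), np.int64(6), np.int64(200)), (np.int64(512), np.int64(7), np.int64(197)), (np.int64(512), np.int64(5), np.int64(199)), (np.int64(514), np.int64(5), np.int64(197)), (np.int64(521), np.int64(11), np.int64(189)), (np.int64(522), np.int64(9), np.int64(189)), (np.int64(525), np.int64(10), np.int64(187)), (np.int64(529), np.int64(11), np.int64(184)), (np.int64(528), np.int64(8), np.int64(187))]
208 [(np.int64(505), np.int64(11), np.int64(193)), (np.int64(507), np.int64(11), np.int64(192)), (np.int64(510), np.int64(12), np.int64(190)), (np.int64(508), np.int64(5), np.int64(196)), (np.int64(511), np.int64(7), np.int64(192)), (np.int64(513), np.int64(6), np.int64(192)), (np.int64(515), np.int64(5), np.int64(191)), (np.int64(521), np.int64(10), np.int64(185)), (np.int64(524), np.int64(11), np.int64(182)), (np.int64(526), np.int64(10), np.int64(182)), (np.int64(565), np.int64(56), np.int64(125)), (np.int64(569), np.int64(57), np.int64(122
[... 3824 characters left out ...]
(64), np.int64(73)), (np.int64(577), np.int64(66), np.int64(69))]
224 [(np.int64(517), np.int64(28), np.int64(130)), (np.int64(520), np.int64(28), np.int64(129)), (np.int64(521), np.int64(26), np.int64(130)), (np.int64(523), np.int64(26), np.int64(128)), (np.int64(524), np.int64(24), np.int64(129)), (np.int64(526), np.int64(23), np.int64(128)), (np.int64(500), np.int64(-12), np.int64(172)), (np.int64(501), np.int64(-14), np.int64(174)), (np.int64(501), np.int64(-17), np.int64(176)), (np.int64(503), np.int64(-18), np.int64(176)), (np.int64(504), np.int64(-19), np.int64(175)), (np.int64(504), np.int64(-22), np.int64(178))]
ringc [360.869 247.628]
headtop [304.191  91.294]
far [422.064 322.978]
```

Run:
```python
from h import *
c=dict(np.load('pics/s3.npz'));P=cloud(c);np.set_printoptions(precision=4,suppress=True)
m=np.zeros(P.shape[:2],bool);m[200:230,308:342]=1
bar=np.array([-.17,-.985,0]);p=np.array([.5234,.0151,.1844]);d=P-p
o=d@bar; l=d@np.array([.985,-.17,0])
ring=m&(o>.012)&(o<.055)&(d[...,2]>-.025)&(d[...,2]<.012)
q=np.c_[o[ring],l[ring],d[...,2][ring]];print('ring',len(q));print(q[np.argsort(q[:,0])][::6]*1e3)
co=np.linalg.lstsq(np.c_[q[:,:2],np.ones(len(q))],q[:,2],rcond=None)[0];print('plane slope out,lat,z0',co)
sh=m&(abs(l)<.012)&(o<.006)&(o>-.025)&(d[...,2]<-.018)&(d[...,2]>-.05)
q=np.c_[o[sh],l[sh],d[...,2][sh]];print('shank')
from scipy.optimize import least_squares
cam=(np.array(c['xyz'])-p);
def f(x):
    a=q[:,0]-x[0]-x[1]*(q[:,2]+.03); b=q[:,1]-x[2]-x[3]*(q[:,2]+.03); return np.hypot(a,b)-.0045
r=least_squares(f,[-.003,0,0,0],loss='soft_l1',f_scale=.001);print(len(q),r.x,np.abs(r.fun).mean())
```

```text
ring 79
[[ 12.072   -9.6633  11.6244]
 [ 14.0388  19.1881  -7.5475]
 [ 16.0858  20.1977  -8.9113]
 [ 19.9946 -22.5068  -6.1624]
 [ 23.6153  20.0858  -7.7709]
 [ 26.3923  20.6209  -8.278 ]
 [ 28.8809  16.9539  -7.0414]
 [ 31.3237 -16.221   -9.6665]
 [ 34.589   13.6783 -10.9601]
 [ 36.6582 -12.9357  -9.1629]
 [ 37.6649 -13.4976 -10.5797]
 [ 39.0673  -8.0256  -9.4505]
 [ 40.155   -2.3263 -11.2933]
 [ 42.1249  -1.3771 -10.0205]]
plane slope out,lat,z0 [-0.2877 -0.0139  0.0003]
shank
38 [-0.008   0.1803 -0.0011  0.0241] 0.0004072947482146316
```

The shank leans about 0.18 rad with its nose toward the tub, because the pin turned in the pads under the ring's weight. I'll tilt the tool back about its y axis, then re-measure.

>>> jog_arm([
  [[0,0,0,0,-0.03,0,8],[0,0,0,0,-0.03,0,8],[0,0,0,0,-0.03,0,8],[0,0,0,0,-0.03,0,8],[0,0,0,0,-0.03,0,8],[0,0,0,0,-0.03,0,8],[0,0,0,0,0,0,8],[0,0,0,0,0,0,8],[0,0,0,0,0,0,8],[0,0,0,0,0,0,8]],
])

```text
time_s: 11.3
eef_pos: [0.5234, 0.0148, 0.1844]
eef_rot: [0.058, 0.763, 0.641, -0.069]
wrist_force: [0.8, 0.6, -0.6]
opening: 0.151
grasp_force: 60.1
```

```bash
cat > fit.py <<'E'
from h import *
from scipy.optimize import least_squares
def fit(k):
    o_=st(); c=save('side',f'pics/s{k}.png');P=cloud(c);np.set_printoptions(precision=4,suppress=True)
    m=np.zeros(P.shape[:2],bool);m[200:235,305:342]=1
    p=o_['eef_pos'];d=P-p
    t=d@np.array([.17,.985,0]); l=d@np.array([.985,-.17,0]); z=d[...,2]   # tubward, lateral, up from TCP
    ring=m&(t<-.014)&(t>-.055)&(z>-.025)&(z<.005)
    q=np.c_[t[ring],l[ring],z[ring]]
    def g(x): return q[:,2]-x[0]-x[1]*q[:,0]-x[2]*q[:,1]
    print('ring z0,slope tub,lat',least_squares(g,[0,0,0],loss='soft_l1',f_scale=.001).x, 'far t',q[:,0].min(),'l',q[:,1].min(),q[:,1].max())
    sh=m&(abs(l)<.014)&(t>-.006)&(t<.025)&(z<-.018)&(z>-.05)&(P[...,2]>.134)
    q=np.c_[t[sh],l[sh],z[sh]]
    f=lambda x:np.hypot(q[:,0]-x[0]-x[1]*(q[:,2]+.04),q[:,1]-x[2]-x[3]*(q[:,2]+.04))-.0045
    r=least_squares(f,[.005,0,0,0],loss='soft_l1',f_scale=.001)
    print('shank t@-40,slope,l@-40,slope',r.x,len(q),abs(r.fun).mean(),'zmin',q[:,2].min())
    w=np.array([p[0]+.17*r.x[0]+.985*r.x[2],p[1]+.985*r.x[0]-.17*r.x[2]]);print('shank xy world(side)',w)
E
python3 -c "
from fit import *
fit(4)"
```

```text
t 11.3 pos [0.5234 0.0148 0.1844] yaw 80.06 tilt [-0.0307 -0.176 ] F [ 0.77  0.56 -0.61] T [ 0.098 -0.02   0.027] grip 60.1 open 12.9 q [-0.09  0.15  1.75 -0.19  1.26  0.14]
ring z0,slope tub,lat [-0.0035 -0.0013 -0.0124] far t -0.04240992248874293 l -0.02525985961336221 0.022110481915771932
shank t@-40,slope,l@-40,slope [ 0.0023  0.0517 -0.001   0.0091] 34 0.0007051883432592271 zmin -0.04745165173691429
shank xy world(side) [0.5228 0.0172]
```

>>> jog_arm([
  [[0.2,-0.5,1,0,0,0,8],[0.2,0,1,0,0,0,8],[0.2,0,1,0,0,0,8],[0.2,0,1,0,0,0,8],[0.2,0,1,0,0,0,8],[0.15,0,0.8,0,0,0,8],[0.15,0,0.8,0,0,0,8],[0.15,0,0.8,0,0,0,8],[0.15,0,0.8,0,0,0,8],[0,0,0,0,0,0,8]],
])

```text
time_s: 12.35
eef_pos: [0.5231, 0.0153, 0.176]
eef_rot: [0.058, 0.762, 0.641, -0.069]
wrist_force: [1.1, -0.7, -1.3]
opening: 0.143
grasp_force: 60.2
```

>>> jog_arm([
  [[0.15,0,0.8,0,0,0,8],[0.15,0,0.8,0,0,0,8],[0.15,0,0.8,0,0,0,8],[0.15,0,0.8,0,0,0,8],[0.15,0,0.8,0,0,0,8],[0.15,0,0.8,0,0,0,8],[0.15,0,0.8,0,0,0,8],[0.15,0,0.8,0,0,0,8],[0,0,0,0,0,0,8],[0,0,0,0,0,0,8]],
])

```text
time_s: 13.35
eef_pos: [0.5232, 0.0153, 0.1694]
eef_rot: [0.058, 0.762, 0.641, -0.069]
wrist_force: [3.2, 2.0, -0.7]
opening: 0.147
grasp_force: 60.3
```

```bash
python3 -c "
from fit import *
fit(5)"
```

```text
t 13.35 pos [0.5232 0.0153 0.1694] yaw 80.08 tilt [-0.0303 -0.1763] F [ 3.19  2.05 -0.69] T [ 0.404 -0.789  0.101] grip 60.3 open 12.6 q [-0.09  0.17  1.76 -0.19  1.23  0.15]
ring z0,slope tub,lat [-0.0037 -0.0028 -0.0146] far t -0.04231038013316528 l -0.025307231302924466 0.022571839182521425
shank t@-40,slope,l@-40,slope [ 0.003   0.0226 -0.001   0.0119] 32 0.0005209416739469537 zmin -0.035287718569649434
shank xy world(side) [0.5226 0.0183]
```

>>> jog_arm([
  [[0.2,0.4,0,0,0,0,8],[0.25,0,1.2,0,0,0,8],[0.25,0,1.2,0,0,0,8],[0.25,0,1.2,0,0,0,8],[0.25,0,1.2,0,0,0,8],[0.25,0,1.2,0,0,0,8],[0.25,0,1.2,0,0,0,8],[0.25,0,1.2,0,0,0,8],[0.25,0,1.2,0,0,0,8],[0,0,0,0,0,0,8]],
])

```text
time_s: 14.4
eef_pos: [0.5232, 0.0156, 0.1593]
eef_rot: [0.058, 0.762, 0.641, -0.069]
wrist_force: [3.1, 0.6, -1.6]
opening: 0.15
grasp_force: 60.2
```

>>> jog_arm([
  [[0,0.5,0,0,0,0,8],[0.25,0,1.2,0,0,0,8],[0.25,0,1.2,0,0,0,8],[0.25,0,1.2,0,0,0,8],[0.25,0,1.2,0,0,0,8],[0.25,0,1.2,0,0,0,8],[0.25,0,1.2,0,0,0,8],[0.25,0,1.2,0,0,0,8],[0.25,0,1.2,0,0,0,8],[0,0,0,0,0,0,8]],
])

```text
time_s: 15.4
eef_pos: [0.5238, 0.0158, 0.1495]
eef_rot: [0.058, 0.762, 0.641, -0.069]
wrist_force: [-0.2, -0.5, -1.0]
opening: 0.144
grasp_force: 60.1
```

```bash
python3 -c "
from fit import *
st()"
```

```text
t 15.4 pos [0.5238 0.0158 0.1495] yaw 80.09 tilt [-0.0313 -0.1763] F [-0.23 -0.51 -0.95] T [ 0.118 -0.025 -0.021] grip 60.1 open 12.3 q [-0.09  0.2   1.78 -0.19  1.19  0.16]
```

Force is nearly zero. About 5.5 mm remain, so I continue slowly until it seats.

>>> jog_arm([
  [[0.15,0,0.8,0,0,0,8],[0.15,0,0.8,0,0,0,8],[0.15,0,0.8,0,0,0,8],[0.1,0,0.5,0,0,0,8],[0.1,0,0.5,0,0,0,8],[0.1,0,0.4,0,0,0,8],[0.1,0,0.4,0,0,0,8],[0,0,0,0,0,0,8],[0,0,0,0,0,0,8],[0,0,0,0,0,0,8]],
])

```text
time_s: 16.4
eef_pos: [0.524, 0.0158, 0.1455]
eef_rot: [0.058, 0.762, 0.641, -0.069]
wrist_force: [0.5, -0.6, -1.4]
opening: 0.147
grasp_force: 60.1
```

```bash
python3 -c "
from fit import *
fit(6)"
```

```text
t 16.4 pos [0.524  0.0158 0.1455] yaw 80.09 tilt [-0.0308 -0.1763] F [ 0.51 -0.59 -1.45] T [ 0.157 -0.014  0.04 ] grip 60.1 open 12.6 q [-0.09  0.2   1.78 -0.19  1.18  0.16]
ring z0,slope tub,lat [-0.0037 -0.016  -0.0241] far t -0.04091289826727411 l -0.02491852247478788 0.021993058218324032fit.py:16: RuntimeWarning: Mean of empty slice.
  print('shank t@-40,slope,l@-40,slope',r.x,len(q),abs(r.fun).mean(),'zmin',q[:,2].min())
  ret = ret.dtype.type(ret / rcount)
Traceback (most recent call last):
  File "fit.py", line 16, in fit
    print('shank t@-40,slope,l@-40,slope',r.x,len(q),abs(r.fun).mean(),'zmin',q[:,2].min())
                                                                              ~~~~~~~~~~^^
ValueError: zero-size array to reduction operation minimum which has no identity
```

>>> jog_arm([
  [[0.05,0,0.3,0,0,0,8],[0.05,0,0.3,0,0,0,8],[0.05,0,0.3,0,0,0,8],[0.05,0,0.3,0,0,0,8],[0.05,0,0.3,0,0,0,8],[0,0,0,0,0,0,8],[0,0,0,0,0,0,8],[0,0,0,0,0,0,8],[0,0,0,0,0,0,8],[0,0,0,0,0,0,8]],
])

```text
time_s: 17.45
eef_pos: [0.5239, 0.0158, 0.144]
eef_rot: [0.058, 0.762, 0.641, -0.069]
wrist_force: [-0.4, -0.3, -1.6]
opening: 0.143
grasp_force: 60.2
```

>>> jog_arm([
  [[0.05,0,0.25,0,0,0,8],[0.05,0,0.25,0,0,0,8],[0.05,0,0.25,0,0,0,8],[0.05,0,0.25,0,0,0,8],[0,0,0,0,0,0,8],[0,0,0,0,0,0,8],[0,0,0,0,0,0,8],[0,0,0,0,0,0,8],[0,0,0,0,0,0,8],[0,0,0,0,0,0,8]],
])

```text
time_s: 18.45
eef_pos: [0.524, 0.0158, 0.1438]
eef_rot: [0.058, 0.762, 0.641, -0.069]
wrist_force: [-3.4, 0.4, 6.9]
opening: 0.145
grasp_force: 61.2
```

Contact at z = 0.1438 with about 8 N upward, which matches the expected seat. Releasing.

>>> jog_arm([
  [[0,0,-0.2,0,0,0,8],[0,0,0,0,0,0,30],[0,0,0,0,0,0,30],[0,0,0,0,0,0,30],[0,0,0,0,0,0,30],[0,0,-3,0,0,0,30],[0,0,-4,0,0,0,30],[0,0,0,0,0,0,30],[0,0,0,0,0,0,30],[0,0,0,0,0,0,30]],
])

```text
time_s: 19.45
eef_pos: [0.5241, 0.0171, 0.15]
eef_rot: [0.058, 0.762, 0.641, -0.069]
wrist_force: [0.8, -0.2, 0.7]
opening: 0.348
grasp_force: 0.0
```

Run:
```python
from h import *
o=st();c=save('side','pics/s7.png');P=cloud(c)
g=cv2.resize(c['frame'][190:245,290:340],None,fx=10,fy=10,interpolation=2)
cv2.imwrite('pics/c7.png',cv2.convertScaleAbs(g,alpha=2.2))
h=np.array([.523,.0166,0]);d=P-h;t=d@[.17,.985,0];l=d@[.985,-.17,0]
m=(t<-.014)&(t>-.05)&(abs(l)<.03)&(P[...,2]>.132)&(P[...,2]<.146)
q=P[m];print('ring',len(q),np.c_[t[m],l[m],q[:,2]][np.argsort(t[m])][::6].round(4))
```

```text
t 19.45 pos [0.5241 0.0171 0.15  ] yaw 80.09 tilt [-0.0308 -0.1764] F [ 0.84 -0.2   0.74] T [ 0.084 -0.002 -0.004] grip 0.0 open 29.7 q [-0.08  0.2   1.77 -0.19  1.19  0.16]
ring 67 [[-0.0423 -0.0016  0.139 ]
 [-0.0413 -0.0097  0.1396]
 [-0.0406  0.008   0.1407]
 [-0.0394 -0.0022  0.1394]
 [-0.0382  0.0094  0.1405]
 [-0.0368  0.0147  0.1392]
 [-0.0341 -0.0186  0.1402]
 [-0.0315 -0.0193  0.1381]
 [-0.028   0.0222  0.1384]
 [-0.0235 -0.0214  0.1399]
 [-0.0191 -0.0233  0.1396]
 [-0.0149 -0.0233  0.1385]]
```

View pics/c7.png

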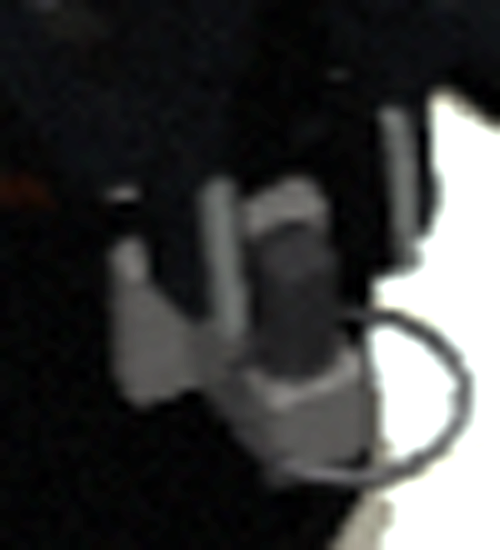

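The pin sits home and the ring is level at z = 0.139, opening outward; in the crop the ring is centred near (380,395). The fingers straddle the head. Next I move out and level the tool.

>>> jog_arm([
  [[-1.8,0,-9.8,0,0,0,30],[-9.8,0,1.8,0,0,0,30],[-9.8,0,1.8,0,0.04,0,30],[-10,0,1,0,0.05,0,30],[0,0,0,0,0.05,0,30],[0,0,0,0,0.04,0,30],[0,0,0,0,0,0,30],[0,0,0,0,0,0,30],[0,0,0,0,0,0,30],[0,0,0,0,0,0,30]],
])

```text
time_s: 20.5
eef_pos: [0.519, -0.0121, 0.1604]
eef_rot: [0.0, 0.765, 0.644, -0.0]
wrist_force: [-0.0, 1.2, 0.1]
opening: 0.349
grasp_force: 0.0
```

Run:
```python
from h import *
h=np.array([.5233,.0167,0]);out=np.array([-.17,-.985,0])
o=st(h+out*.031+[0,0,.145],80.1)
```

```text
t 20.5 pos [ 0.519  -0.0121  0.1604] yaw 80.13 tilt [-0.0001 -0.0005] F [-0.02  1.21  0.07] T [ 0.003 -0.05   0.033] grip 0.0 open 29.8 q [-0.25  0.13  1.81 -0.    1.19 -0.08]
tool mm [-1.9 -0.7 15.4]
rz 0.001
```

>>> jog_arm([
  [[-1.9,-0.7,6,0,0,0,30],[0,0,6,0,0,0,30],[0,0,6,0,0,0,30],[0,0,6,0,0,0,30],[0,0,6,0,0,0,30],[0,0,6,0,0,0,30],[1.5,0,2,0,0,0,30],[1.5,0,2,0,0,0,30],[1.5,0,2,0,0,0,30],[1.5,0,2,0,0,0,30]],
])

```text
time_s: 21.5
eef_pos: [0.5191, -0.0081, 0.1164]
eef_rot: [0.0, 0.766, 0.643, 0.0]
wrist_force: [0.5, -0.2, 0.5]
opening: 0.353
grasp_force: 0.4
```

Run:
```python
from h import *
o=st();c=save('side','pics/s8.png');P=cloud(c)
g=cv2.resize(c['frame'][180:255,275:345],None,fx=8,fy=8,interpolation=2)
cv2.imwrite('pics/c8.png',cv2.convertScaleAbs(g,alpha=2.2))
```

```text
t 21.5 pos [ 0.5191 -0.0081  0.1164] yaw 80.09 tilt [ 0.0002 -0.    ] F [ 0.55 -0.16  0.48] T [-0.06   0.081  0.008] grip 0.4 open 30.1 q [-0.24  0.19  1.84  0.    1.1  -0.07]
```

View pics/c8.png

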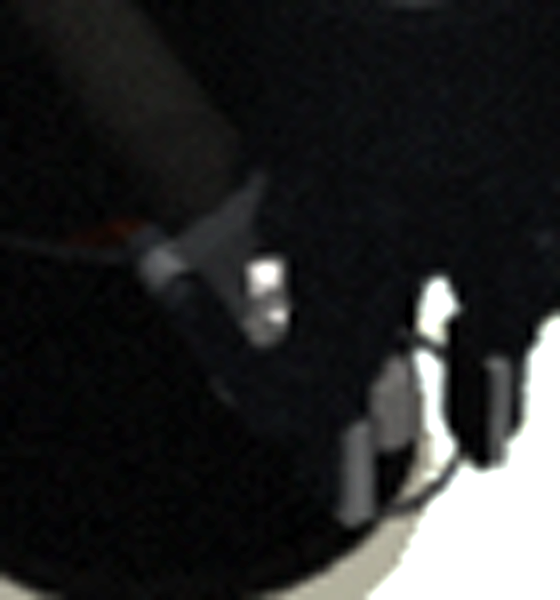

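The fingers straddle the bar end at (390,400) in the crop and have pushed the ring partly down, with the wire at about (420,500). I continue along the arc.

>>> jog_arm([
  [[2,0,2,0,0,0,30],[2,0,2,0,0,0,30],[2,0,2,0,0,0,30],[2,0,2,0,0,0,30],[1,0,2,0,0,0,30],[1,0,0,0,0,0,30],[1,0,0,0,0,0,30],[1,0,0,0,0,0,30],[1,0,0,0,0,0,30],[0,0,0,0,0,0,30]],
])

```text
time_s: 22.55
eef_pos: [0.5212, 0.0047, 0.1063]
eef_rot: [-0.0, 0.766, 0.643, -0.0]
wrist_force: [-1.2, -0.7, 0.6]
opening: 0.351
grasp_force: 0.3
```

Run:
```python
from h import *
o=st();p=o['eef_pos'];print('out d',(p[:2]-[.5233,.0167])@[-.17,-.985])
```

```text
t 22.55 pos [0.5212 0.0047 0.1063] yaw 80.09 tilt [-0.0002  0.0001] F [-1.21 -0.75  0.62] T [-0.123  0.013  0.001] grip 0.3 open 30.0 q [-0.22  0.21  1.84  0.    1.08 -0.05]
out d 0.01220812134027581
```

>>> jog_arm([
  [[0.7,0,0,0,0,0,30],[0.7,0,0,0,0,0,30],[0.7,0,0,0,0,0,30],[0.5,0,0,0,0,0,30],[0,0,0,0,0,0,30],[0,0,0,0,0,0,30],[0,0,0,0,0,0,30],[0,0,0,0,0,0,30],[0,0,0,0,0,0,30],[0,0,0,0,0,0,30]],
])

```text
time_s: 23.55
eef_pos: [0.5215, 0.0062, 0.1063]
eef_rot: [0.0, 0.766, 0.643, -0.001]
wrist_force: [-1.6, -5.5, -0.1]
opening: 0.35
grasp_force: 2.9
```

Feeling the sprung resistance at 5.5 N. I carry on gently.

>>> jog_arm([
  [[0.4,0,0,0,0,0,30],[0.4,0,0,0,0,0,30],[0.4,0,0,0,0,0,30],[0.4,0,0,0,0,0,30],[0,0,0,0,0,0,30],[0,0,0,0,0,0,30],[0,0,0,0,0,0,30],[0,0,0,0,0,0,30],[0,0,0,0,0,0,30],[0,0,0,0,0,0,30]],
])

```text
time_s: 24.55
eef_pos: [0.5216, 0.0071, 0.1061]
eef_rot: [0.001, 0.766, 0.643, -0.001]
wrist_force: [-1.9, -7.9, -2.2]
opening: 0.349
grasp_force: 4.5
```

>>> jog_arm([
  [[0.4,0,0,0,0,0,30],[0.4,0,0,0,0,0,30],[0.4,0,0,0,0,0,30],[0,0,0,0,0,0,30],[0,0,0,0,0,0,30],[0,0,0,0,0,0,30],[0,0,0,0,0,0,30],[0,0,0,0,0,0,30],[0,0,0,0,0,0,30],[0,0,0,0,0,0,30]],
])

```text
time_s: 25.55
eef_pos: [0.5217, 0.008, 0.1059]
eef_rot: [0.001, 0.766, 0.643, -0.001]
wrist_force: [-1.3, -10.0, -3.0]
opening: 0.356
grasp_force: 5.1
```

Run:
```python
from h import *
o=st();p=o['eef_pos'];print('out d',(p[:2]-[.5233,.0167])@[-.17,-.985])
c=save('side','pics/s9.png')
g=cv2.resize(c['frame'][180:255,275:345],None,fx=8,fy=8,interpolation=2)
cv2.imwrite('pics/c9.png',cv2.convertScaleAbs(g,alpha=4))
```

```text
t 25.55 pos [0.5217 0.008  0.1059] yaw 80.08 tilt [-0.0013 -0.003 ] F [-1.34 -9.98 -2.97] T [-1.688  0.239 -0.033] grip 5.1 open 30.4 q [-0.21  0.22  1.84 -0.    1.08 -0.04]
out d 0.008866516450771177
```

View pics/c9.png

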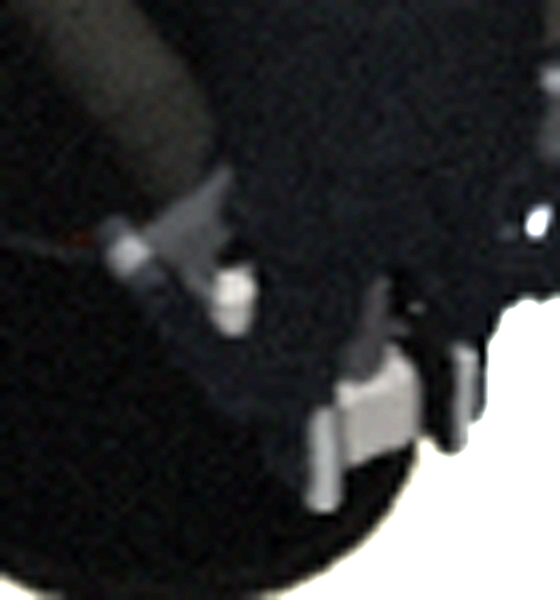

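The wire is hidden behind the fingers and bar; the fingers are at (325,460) and (460,400). Past vertical, upright fingers touch only the ring's upper part, with poor leverage. I'll back off, lean the tips toward the tub, and push lower on the ring.

>>> jog_arm([
  [[-2,0,0,0,0,0,30],[-2,0,2,0,0,0,30],[0,0,2,0,0,0,30],[0,0,0,0,0.06,0,30],[0,0,0,0,0.06,0,30],[0,0,0,0,0.06,0,30],[0,0,0,0,0.06,0,30],[0,0,0,0,0.06,0,30],[0,0,0,0,0,0,30],[0,0,0,0,0,0,30]],
])

```text
time_s: 26.6
eef_pos: [0.5215, 0.0058, 0.1023]
eef_rot: [-0.096, 0.757, 0.636, 0.114]
wrist_force: [-0.4, -0.1, 0.3]
opening: 0.353
grasp_force: 0.0
```

Run:
```python
from h import *
o=st();p=o['eef_pos'];print('out d',(p[:2]-[.5233,.0167])@[-.17,-.985])
```

```text
t 26.6 pos [0.5215 0.0058 0.1023] yaw 80.04 tilt [0.0507 0.29  ] F [-0.42 -0.05  0.31] T [-0.161  0.014  0.045] grip 0.0 open 30.1 q [-0.4   0.23  1.87  0.32  1.13 -0.38]
out d 0.011072015720281263
```

>>> jog_arm([
  [[0.6,0,0.2,0,0,0,30],[0.6,0,0.2,0,0,0,30],[0.6,0,0.2,0,0,0,30],[0.6,0,0.2,0,0,0,30],[0.6,0,0.2,0,0,0,30],[0.6,0,0.2,0,0,0,30],[0,0,0,0,0,0,30],[0,0,0,0,0,0,30],[0,0,0,0,0,0,30],[0,0,0,0,0,0,30]],
])

```text
time_s: 27.6
eef_pos: [0.5221, 0.0095, 0.1023]
eef_rot: [-0.096, 0.757, 0.636, 0.114]
wrist_force: [0.4, -1.7, -0.0]
opening: 0.35
grasp_force: 0.8
```

>>> jog_arm([
  [[0.6,0,0.2,0,0,0,30],[0.6,0,0.2,0,0,0,30],[0.6,0,0.2,0,0,0,30],[0.6,0,0.2,0,0,0,30],[0,0,0,0,0,0,30],[0,0,0,0,0,0,30],[0,0,0,0,0,0,30],[0,0,0,0,0,0,30],[0,0,0,0,0,0,30],[0,0,0,0,0,0,30]],
])

```text
time_s: 28.6
eef_pos: [0.5225, 0.0122, 0.1022]
eef_rot: [-0.096, 0.757, 0.636, 0.114]
wrist_force: [-0.7, -0.5, -0.0]
opening: 0.351
grasp_force: 0.0
```

>>> jog_arm([
  [[0.6,0,0.2,0,0,0,30],[0.6,0,0.2,0,0,0,30],[0.6,0,0.2,0,0,0,30],[0,0,0,0,0,0,30],[0,0,0,0,0,0,30],[0,0,0,0,0,0,30],[0,0,0,0,0,0,30],[0,0,0,0,0,0,30],[0,0,0,0,0,0,30],[0,0,0,0,0,0,30]],
])

```text
time_s: 29.6
eef_pos: [0.5229, 0.014, 0.1022]
eef_rot: [-0.096, 0.757, 0.636, 0.114]
wrist_force: [-0.1, -1.5, 0.4]
opening: 0.354
grasp_force: 0.2
```

>>> jog_arm([
  [[-3,0,-1,0,0,0,30],[-8,0,-2.4,0,0,0,30],[-15,0,-4.6,0,0,0,30],[-20,0,-6,0,0,0,30],[-20,0,-6,0,0,0,30],[-20,0,-20,0,0,0,30],[-10,0,-40,0,0,0,30],[0,0,-40,0,0,0,30],[0,0,-30,0,0,0,30],[0,0,0,0,0,0,30]],
])

```text
time_s: 30.6
eef_pos: [0.5015, -0.1232, 0.2217]
eef_rot: [-0.092, 0.757, 0.636, 0.116]
wrist_force: [0.3, 0.1, 0.6]
opening: 0.351
grasp_force: 0.0
```

Run:
```python
from h import *
o=st();c=save('side','pics/s10.png');P=cloud(c)
g=cv2.resize(c['frame'][190:250,285:345],None,fx=10,fy=10,interpolation=2)
cv2.imwrite('pics/c10.png',cv2.convertScaleAbs(g,alpha=3.5))
h=np.array([.5233,.0167,0]);d=P-h;t=d@[.17,.985,0];l=d@[.985,-.17,0]
m=(t<.02)&(t>-.03)&(abs(l)<.03)&(abs(l)>.0135)&(P[...,2]>.085)&(P[...,2]<.145)
print('ring sides t,l,z',np.c_[t[m],l[m],P[...,2][m]].round(4))
m=(abs(t)<.02)&(abs(l)<.0135)&(P[...,2]>.085)&(P[...,2]<.104);print('under',np.c_[t[m],l[m],P[...,2][m]].round(4))
m=(abs(t)<.012)&(abs(l)<.012)&(P[...,2]>.15)&(P[...,2]<.17);q=np.c_[t[m],l[m],P[...,2][m]];print('head',q.mean(0),q.max(0))
```

```text
t 30.6 pos [ 0.5015 -0.1232  0.2217] yaw 80.12 tilt [0.0582 0.286 ] F [0.34 0.08 0.56] T [-0.129  0.023 -0.013] grip 0.0 open 29.9 q [-0.64  0.1   1.75  0.27  1.43 -0.53]
ring sides t,l,z [[ 0.0036  0.0156  0.1357]
 [ 0.0023  0.0148  0.1344]
 [ 0.0023  0.0171  0.1333]
 [ 0.0033  0.0177  0.1294]
 [ 0.0028  0.0197  0.1288]
 [ 0.0046  0.0208  0.1239]
 [ 0.0049  0.021   0.1206]
 [ 0.005   0.0234  0.1194]
 [ 0.0034 -0.0159  0.1373]
 [ 0.0035 -0.0136  0.1361]
 [ 0.0066  0.0197  0.117 ]
 [ 0.0054  0.0213  0.1172]
 [ 0.0049 -0.0173  0.1339]
 [ 0.0046 -0.0153  0.1332]
 [ 0.0028 -0.014   0.1342]
 [ 0.0082  0.0206  0.1122]
 [ 0.0064  0.0219  0.1132]
 [ 0.0041 -0.0178  0.1321]
 [ 0.0016 -0.0169  0.134 ]
 [ 0.0061  0.0218  0.1105]
 [ 0.0043 -0.02    0.1302]
 [ 0.0029 -0.0185  0.1307]
 [ 0.0056 -0.0216  0.1271]
 [ 0.0055 -0.0195  0.1261]
 [ 0.0047 -0.0221  0.1253]
 [ 0.0034 -0.0206  0.1258]
 [ 0.0062 -0.0237  0.1219]
 [ 0.0043 -0.0224  0.123 ]
 [ 0.0057 -0.024   0.1197]
 [ 0.0051 -0.0221  0.1193]
 [ 0.0053 -0.0242  0.1173]
 [ 0.0045 -0.0224  0.1171]
 [ 0.0067 -0.0236  0.1128]
 [ 0.0049 -0.0223  0.1138]
 [ 0.007  -0.0213  0.1085]
 [ 0.0077 -0.0187  0.1064]
 [ 0.0092 -0.0158  0.1035]
 [ 0.0069 -0.0192  0.1046]
 [ 0.0062 -0.0173  0.1043]
 [ 0.0073 -0.0145  0.1017]]
under [[ 0.0105 -0.0129  0.1009]
 [ 0.0101 -0.0108  0.1001]
 [ 0.0098 -0.0086  0.0993]
 [ 0.0087 -0.0115  0.0988]
 [ 0.0084 -0.0094  0.098 ]
 [ 0.0092 -0.0067  0.0959]]
head [ 0.00063354 -0.00195508  0.15753147] [0.01002664 0.00586952 0.16163502]
```

View pics/c10.png

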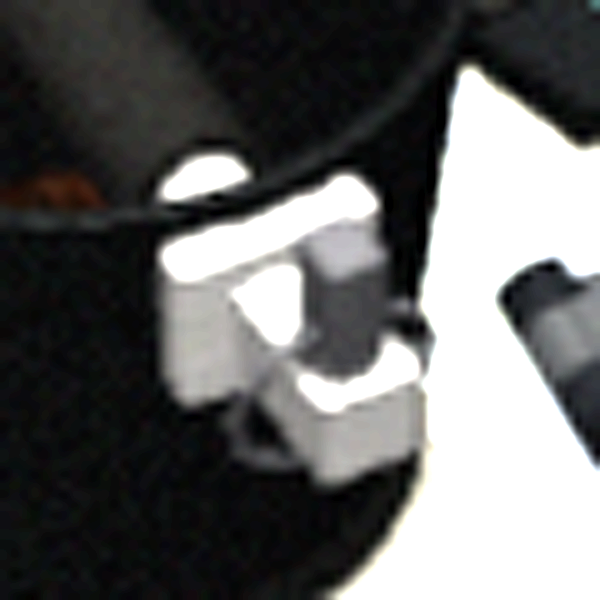

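The ring hangs around the bar about 0.19 rad past vertical, so it is at about 1.76 rad and shut. Its lower wire is at (260,440) in the crop. The head top is at z = 0.1616, so the pin is home, and the gripper is clear.

```bash
python3 -c "
from h import *
print(ctrl.hand_in())"
```

```text
the job is handed in; nothing more can be done
None
```

The job is handed in, verdict not shown: by my last measurement the linchpin is down to its shoulder in the knock bar, its ring is snapped shut at about 1.76 rad, and the gripper is clear.

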